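Hang a circuit module on the test stand and run its covered self-test button

TASK

Bench-test the circuit module: stand its L-shaped carrier up, hook the carrier's two tabs into the two slots of the upright test stand and push it down until it is locked fully home, and leave it hanging there upright. Then slide the dust cover on the test console fully open, press the button that was under it right down, and slide the cover fully shut again. Leave the bottle, pot, flat tin, screwdriver and spool where they are.

Things in the scene. Friction and masses are not known exactly. Their poses are not given: they have to be found in the camera images.
- carrier: Loose aluminium L bracket, 0.3 to 0.6 kg, with brown circuit boards. Own axes when upright: z up, tabs to +x; origin amid the L: base underside z = -50, flange back x = 40 mm. Shelf x -50..40, y -50..50, z -50..-44, boards on it up to z -33. Starts lying on its -y side: own y up, own z level, 100 mm high. Stands steadily on shelf or side; there is clear bench to turn it at its start.
- carrier_tabs (a point): Carrier (40, 0, -6) mm: midway between the two hooked tabs, on the flange's back, at the underside of the tab necks; carrier axes. Tabs at y -30 and +30, 10 mm wide: neck x 40..54, z -6..0, then a lip pointing down at x 47.5..54, z -18..0 (a 7.5 mm gap between flange and lip).
- carrier_web (a point): Carrier (-6, 0, 20) mm: top edge of the central web, the place to grip it from above once it stands. Web: plate 12 mm thick (y -6..6), x -45..32, z -44..20. Carrier axes.
- carrier_flange (a point): Carrier (36, 0, 50) mm: middle of the flange's top edge (carrier axes). Flange: plate 8 mm thick (x 32..40), y -50..50, z -50..50; its corner at (36, 50, 50) is uppermost both lying and upright, free of web and tabs, so it can be pinched there with a tool tilted about carrier x.
- stand: Fixed test stand at the left or right of the bench: bare upright steel sheet 144 wide, 155 high, 5 mm thick, on a grey foot, posts behind. Origin on the bench under the middle of the sheet's front face; x points through the sheet (front looks to -x, roughly to the robot), z up. Two slots at y -30 and +30 mm, 16 wide, z 104..130, open behind. A black block juts 14 mm forward at z 17..43.
- stand_seat (a point): Stand (0, 0, 104) mm: sheet's front face, midway between the slots, at their lower edge; stand axes. With the carrier home, carrier_tabs is here, axes parallel (base 60 mm above the bench). To enter, the carrier must be 12 to 20 mm higher, go in along stand +x until the flange meets the sheet, then down.
- console: Fixed grey test console, 150 (x) by 240 (y) by 60 mm high, on the other side of the bench from the stand; origin at the centre of its underside, z up, front faces -x. Two rails along y on its top, 14 mm high, at x -48 and +48 mm. The button stands on its top at (0, -55) mm.
- dust_cover (a joint): Sliding dust cover, m: 0 shut over the button, 0.095 fully open (stops at both ends); it opens along the console's +y. Bare metal hood 114 (x) by 84 (y) mm, top 96 mm above the bench, centred at console x = 0, y = -55 mm + travel. Slides with about 2 to 3 N and stays where left. May start up to 15 mm ajar.
- cover_grip (a point): Top centre of the upright grip rib on the cover, 124 mm above the bench: rib 56 mm long along console x, 12 mm thick along y, 28 mm high. Axes as the console's.
- test_button (a joint): Travel of the test button, m: 0 released, 0.006 fully down (about 5 N, springs back).
- test_button_top (a point): Centre of the top of the round black test button, 32 mm diameter, 82 mm above the bench when released, in a 48 mm dark round housing; hidden under the cover while that is shut.
- bottle: White bottle, 64 mm diameter, 150 mm high, standing; origin at its underside. Leave it alone.
- pot: Small open white pot, 68 mm diameter, 42 mm high, near the console's front; origin at its underside. Leave it alone.
- tin: Flat round grey tin, 84 mm diameter, 22 mm high, on the bench before the stand; origin at its underside. Leave it alone.
- driver: Screwdriver lying on the bench, 140 mm long, along its x axis. Leave it alone.
- spool: Grey spool, 60 mm diameter, 46 mm high, at the back of the bench; origin at its underside. Leave it alone.
Things that resemble listed ones, but are neither listed nor needed, are in the scene too. Several things have the shape of the carrier; the one meant has the colours described above.

How it is judged:
By the outcome, as a careful person would: the job done as asked, in the order asked, and still so for the second after the job is handed in, with the robot touching nothing.
It also fails if it takes over 72 s, if anything falls off the work surface, if the arm or the gripper's body presses on something with over 40 N, if the wrist force passes 120 N, or if a joint passes its speed limit or range.

ROBOT

A 6-joint arm with a two-finger parallel gripper is mounted at the origin on the work surface. World frame = base frame: x ahead of the robot, y to its left, z up, the work surface at z = 0. Lengths are in mm, angles in rad, forces in N, time in s.
With the tool pointing down it reaches from about 350 to 950 mm from the base axis. Payload 17.4 kg.
Tool frame: the origin (TCP) lies between the finger pads; the fingertips stand 22 mm ahead of it and the grasp point (between the pads) lies 3 mm ahead of it; z points along the fingers, y is the line along which they close (so a half turn about z gives the same grasp; the last joint's range is limited). The gripper opens to 93 mm and grips with 3 to 60 N. Pads are 15 mm wide; open, the fingers measure 128 mm over their backs; the gripper's body (75 mm by 188 mm) begins 65 mm behind the grasp point.
Start: joints at [1.263, 0.116, 1.442, -0, 1.584, -0.038], TCP at [179.922, 650.585, 240.646] pointing down, gripper open.
Joint ranges: [-2.83, 2.83], [-0.83, 2.19], [0.07, 2.5], [-1.14, 4.28], [0.01, 3], [-2.97, 2.97]. Speed limits (rad/s): [1.89, 1.89, 2.22, 3.14, 3.14, 3.14].

INTERFACE

Orientations are given as [roll, pitch, yaw] about the fixed x, y, z axes, in that order (R = Rz(yaw) Ry(pitch) Rx(roll)).
In Python, from plant import env gives the robot as it stands. The module is installed in compiled form; this text tells all that it offers.
- The arm moves only by the shell command python3 -m handwheel 'ROWS' [OPENING] [FORCE]. ROWS is text: rows parted by semicolons, each of 4 numbers parted by spaces: the shift along the tool's x, y, z in m, then the turn about the tool's z in rad. In form: dx dy dz twist; .... A call has 1 to 5 rows; each row shifts and turns the commanded pose from where the row before left it, along the tool's axes as they then stand; what a row does not reach is not made up. A row lasts 1/10 s, in which the tool goes at most 50 mm and 8.59 degrees, less where a joint would pass 70% of its speed; a pose out of reach is approached as far as the arm can. A call is refused whole if a number of a shift passes 0.05 or a number of a turn 0.15, either way. A call with a gripper value outside its range is refused whole. OPENING is the closure, from 0 (fully open) to 1 (shut), set as the call begins (- or left out, the last holds). The fingers move at their own pace and stop on an object; FORCE is the grip in N (left out, the last holds). Time passes only in rows, so rows that do not move let the fingers close. It gives the time, the measured TCP pose, the force, the opening and the grip force at its end, in the units of the state.
- env.read_state(): the state, without advancing time (a new reading comes with each control period).
- env.grab_frame(name): name is "side" or "top" or "wrist"; returns the picture (384x512x3 uint8, blue, green, red); there is no depth.
- env.camera_info(name): a dict with "intrinsics" (3x3 intrinsics, pixels), "distortion" ([k1, k2, p1, p2, k3] as OpenCV has them; the pictures are not rectified), "R" (3x3) and "t" (3): a world point X has camera coordinates R X + t. Camera axes: x right, y down, z forward; pixel columns grow to the right and rows downward; lengths in mm; the calibration is good to about 2 mm. A picture is of the moment at which its call begins: read the wrist's pose just before it. camera_info takes no time and is no camera call; for the wrist camera it gives the pose at the moment of the call.
- env.hand_in(): hands the job in; it is judged then, once.
Trained networks look in the newest picture that a camera, given by its name, has taken for a name from the list of things; names that differ only in an ending like _2 or _b are one class to them, and where a whole thing is asked for, a point or a joint stands for the part that bears it (a point fixed in the world has none). Each returns a list of dicts, best first, with "conf" (0 to 1); they miss things now and then, are a little off and sometimes report something else, mostly with a low value. They report only what shows in the picture. A call takes as long as a camera call. They do not tell look-alikes from the thing itself.
- env.recognise(target, camera): "at" ([x, y, z] in mm, in world coordinates, good to about 4 mm: the middle of the surface that is visible of it).
- env.outline_of(target, camera): "pixels" (384x512 bool, what is visible of it).
The state is a dict: "time": time; "joint_positions": joint angles; "joint_vel": joint speeds; "effort": joint torques, N m; "position": TCP position; "tool_rot": TCP orientation; "contact_force": force on the tool from outside, world axes, zero at the start; "ft_torque": the same for the moment, N m; "width": opening from 0.0 (shut) to 1.0 (fully open); "gripper_force": force on a finger pad.
Only numpy, scipy, OpenCV 4.12 (cv2) and the standard library are available. Lean on these libraries where they do the work, as an engineer would, in place of code of your own. Each camera call takes 0.05 s, during which the arm holds its last target. There are 200 camera calls.

## Working session

There is one attempt and no reset: what is moved stays moved. The work goes in short steps, Python scripts to look and compute and a shell command to move; the robot and the scene stay as the last step left them, time stands still between calls to the robot, and variables do not carry over. Pictures are saved under pics/ and viewed, at most 10 in all, crops included, and the job is handed in when it is done.

```bash
ls; mkdir -p pics; cat > h.py <<'E'
import numpy as np, cv2
from plant import env
from scipy.spatial.transform import Rotation as Ro
def cam(n):
    c=env.camera_info(n); return np.array(c["intrinsics"],float),np.array(c["distortion"],float),np.array(c["R"],float),np.array(c["t"],float)
def ray(n,uv,z,c=None):
    "pixels -> world points on plane z"
    K,D,R,t=c or cam(n)
    p=cv2.undistortPoints(np.array(uv,float).reshape(-1,1,2),K,D)[:,0]
    d=np.c_[p,np.ones(len(p))]@R; o=-R.T@t
    return o+d*((z-o[2])/d[:,2])[:,None]
def proj(n,X,c=None):
    K,D,R,t=c or cam(n)
    return cv2.projectPoints(np.array(X,float).reshape(-1,1,3),cv2.Rodrigues(R)[0],t,K,D)[0][:,0]
E
python3 - <<'E'
from h import *
a=env.grab_frame("side"); b=env.grab_frame("top")
cv2.imwrite("pics/side.png",a); cv2.imwrite("pics/top.png",b)
for n in ("side","top"):
    K,D,R,t=cam(n); print(n,(-R.T@t).round(),K[0,0],D.round(3))
    for o in ["carrier","stand","console","dust_cover","cover_grip","carrier_flange","carrier_tabs","stand_seat","bottle","pot","tin","driver","spool"]:
        for r in env.recognise(o,n)[:4]:
            print(o,round(r["conf"],2),np.round(r["at"]),proj(n,r["at"]).round()[0])
print(env.read_state())
E
```

```text
pics
side [ 219. -454.  831.] 354.74541321377063 [-0.075  0.     0.     0.     0.   ]
carrier 0.88 [452.  53.  59.] [218. 213.]
carrier 0.84 [426. 399.  60.] [154. 143.]
stand 0.61 [616. 203.  71.] [238. 152.]
console 0.92 [ 592. -297.   59.] [347. 285.]
console 0.36 [595. -33.  24.] [279. 217.]
dust_cover 0.65 [ 600. -319.   97.] [361. 284.]
cover_grip 0.68 [679. -28.  91.] [304. 187.]
carrier_flange 0.76 [457.  52.  62.] [219. 212.]
carrier_flange 0.68 [425. 395.  57.] [154. 144.]
carrier_flange 0.66 [298. 208.  52.] [141. 203.]
carrier_flange 0.18 [613. 207.  74.] [236. 151.]
carrier_tabs 0.81 [451.  50.  55.] [218. 215.]
carrier_tabs 0.76 [297. 212.  54.] [140. 201.]
carrier_tabs 0.7 [425. 391.  55.] [155. 146.]
stand_seat 0.69 [612. 206.  75.] [236. 151.]
bottle 0.6 [680. -29.  88.] [304. 188.]
pot 0.9 [ 490. -245.   19.] [298. 299.]
tin 0.82 [452. 232.  18.] [188. 181.]
tin 0.74 [612. 206.  71.] [236. 152.]
spool 0.77 [791.  25.  47.] [320. 169.]
top [ 463.   45. 1207.] 412.17167773392225 [0.047 0.    0.    0.    0.   ]
carrier 0.77 [453.  47.  56.] [251. 226.]
carrier 0.66 [43
[... 1131 characters left out ...]
225.]
{'time': 1.4, 'joint_positions': array([ 1.26322193e+00,  1.15992949e-01,  1.44159018e+00, -8.61431508e-07,
        1.58397670e+00, -3.77993223e-02]), 'joint_vel': array([ 0.00014146, -0.00223486,  0.00033266, -0.00056741,  0.00187715,
       -0.00088601]), 'effort': array([ 1.58015180e-03, -7.20998526e+01, -6.22770882e+01,  7.81240873e-02,
        1.83390157e-02, -8.33827335e-05]), 'position': array([179.91029853, 650.59769272, 240.65699529]), 'tool_rot': array([3.14155988e+00, 2.10143258e-06, 2.87181756e+00]), 'contact_force': array([ 1.31632369, -0.22763639,  0.43064933]), 'ft_torque': array([-0.03061734,  0.02609789,  0.00446214]), 'gripper_force': 0.0, 'width': 1.0023270798984678}
```

View pics/top.png

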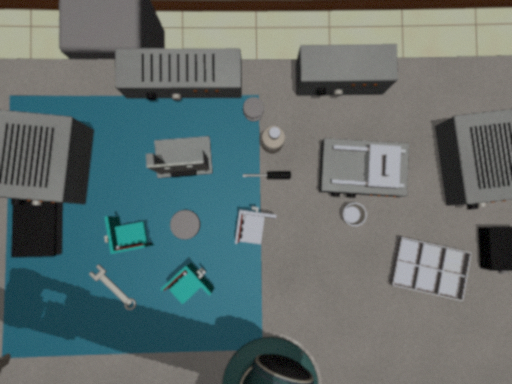

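View pics/side.png

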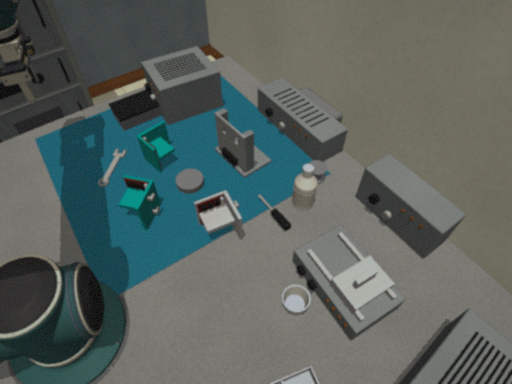

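```bash
python3 - <<'E'
import cv2,numpy as np
a=cv2.imread("pics/top.png")[195:255,220:290]; b=cv2.imread("pics/side.png")[175:240,185:255]
f=lambda i:cv2.resize(i,(400,400),interpolation=cv2.INTER_CUBIC)
cv2.imwrite("pics/crop1.png",np.hstack([f(a),f(b)]))
E
```

```text
(no output)
```

View pics/crop1.png

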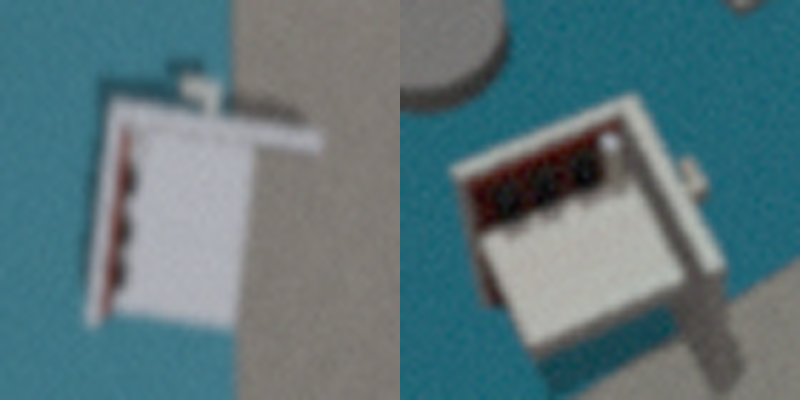

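The candidates for the carrier in the top picture are teal L at (126,235), teal L at (187,284) and bare-metal L with brown boards at (251,226). The crop confirms that the third one is aluminium with brown boards. It lies with its flange to +x and its shelf to +y, tabs toward +x.

```bash
cat >> h.py <<'E'
def plan(p,yaw,n=None):
    "print shifts in tool axes: after twisting first (turned) and the twist; world->tool"
    s=env.read_state(); R=Ro.from_euler("xyz",s["tool_rot"]).as_matrix()
    cy=np.arctan2(R[1,0],R[0,0]); dy=(yaw-cy+np.pi)%(2*np.pi)-np.pi
    tw=-dy; T=R@Ro.from_euler("z",tw).as_matrix()
    d=np.array(p,float)-s["position"]
    print("t",round(s["time"],2),"pos",s["position"].round(1),"rot",s["tool_rot"].round(4),"j",s["joint_positions"].round(2),"F",s["contact_force"].round(1),"w",round(float(s["width"]),3),"gf",round(float(s["gripper_force"]),1))
    print("twist",round(tw,4),"| now-axes mm",(R.T@d).round(1),"| after-twist mm",(T.T@d).round(1))
E
python3 - <<'E'
from h import *
c=lambda x,y:(220+x*70/400-.5,195+y*60/400-.5)
P=ray("top",[c(108,98),c(322,130),c(88,325)],100); print(P.round(1))
d=P[1]-P[0]; print(np.linalg.norm(d),np.linalg.norm(P[2]-P[0]),np.arctan2(d[1],d[0]), np.arctan2(*(P[0]-P[2])[1::-1]))
plan([430,0,280],np.pi/2)
E
```

```text
[[497.8  80.  100. ]
 [483.4 -20.3 100. ]
 [407.2  90.3 100. ]]
101.32479891344407 91.14773559324692 -1.7128587022933834 -0.11359537307504863
t 1.4 pos [179.9 650.6 240.7] rot [3.1416 0.     2.8718] j [ 1.26  0.12  1.44 -0.    1.58 -0.04] F [ 1.3 -0.2  0.4] w 1.002 gf 0.0
twist 1.301 | now-axes mm [-414.4 -560.4  -39.4] | after-twist mm [-650.6  250.1  -39.4]
```

```bash
python3 -m handwheel '0 -0.03 -0.005 0.143; 0 -0.03 -0.005 0.143; 0 -0.03 -0.005 0.143; 0 -0.03 -0.005 0.143; 0 -0.03 -0.005 0.143' 0
python3 -m handwheel '0 0 -0.005 0.143; 0 0 -0.005 0.143; 0 0 -0.005 0.143; 0 0 -0.005 0.143; 0 0 -0.005 0.143'
python3 - <<'E'
from h import *
K,D,R,t=cam("wrist"); s=env.read_state(); T=Ro.from_euler("xyz",s["tool_rot"]).as_matrix()
print("cam in tool",(T.T@(-R.T@t-s["position"])).round(1), (R@T).round(2).tolist(),K[0,0])
plan([440,20,300],1.443)
E
```

```text
time: 1.9
position: [102.0, 524.6, 265.9]
tool_rot: [3.141, -0.0, 2.15]
contact_force: [0.2, -0.2, 1.3]
width: 1.001
gripper_force: 0.0
time: 2.4
position: [102.3, 525.7, 291.0]
tool_rot: [3.142, -0.0, 1.436]
contact_force: [0.2, 0.5, 0.1]
width: 1.0
gripper_force: 0.0
cam in tool [  68.1    0.4 -144.2] [[0.0, 1.0, -0.0], [-0.97, -0.0, -0.25], [-0.25, 0.0, 0.97]] 269.30345428974044
t 2.4 pos [102.3 525.7 291. ] rot [ 3.1416e+00 -3.0000e-04  1.4360e+00] j [ 1.33 -0.2   1.67  0.    1.67  1.47] F [0.2 0.5 0.1] w 1.0 gf 0.0
twist -0.007 | now-axes mm [-455.8  402.6   -9.1] | after-twist mm [-458.6  399.4   -9.1]
```

```bash
python3 -m handwheel '-0.045 0.04 -0.002 -0.0015; -0.045 0.04 -0.002 -0.0015; -0.045 0.04 -0.002 -0.0015; -0.045 0.04 -0.002 -0.0015; -0.045 0.04 -0.002 -0.001'|head -2
python3 -m handwheel '-0.045 0.04 0 0; -0.045 0.04 0 0; -0.045 0.04 0 0; -0.045 0.04 0 0; -0.05 0.04 0 0'|head -2
python3 -m handwheel '0 0 0 0;0 0 0 0;0 0 0 0'|head -2
python3 - <<'E'
from h import *
plan([440,20,300],1.443)
f=env.grab_frame("wrist"); cv2.imwrite("pics/w1.png",f)
cv2.imwrite("pics/w1c.png",cv2.resize(f,(800,600),interpolation=cv2.INTER_CUBIC))
for o in ("carrier","carrier_flange"):
  for r in env.recognise(o,"wrist"): print(o,r["conf"],np.round(r["at"],1))
import pickle; pickle.dump(cam("wrist"),open("w1.pkl","wb"))
E
```

```text
time: 2.9
position: [244.0, 317.9, 299.2]
time: 3.4
position: [384.2, 110.5, 299.3]
time: 3.7
position: [383.2, 113.1, 299.1]
t 3.7 pos [383.2 113.1 299.1] rot [ 3.1415e+00 -3.0000e-04  1.4494e+00] j [ 0.22 -0.51  1.89  0.    1.77  0.34] F [-0.5 -0.8  0.2] w 1.0 gf 0.0
twist 0.0064 | now-axes mm [-85.6  67.6  -1. ] | after-twist mm [-85.1  68.2  -1. ]
carrier 0.84 [304.9 222.9  60.7]
carrier 0.62 [452.8  55.1  60.2]
carrier 0.59 [406.1 330.9  28.3]
carrier 0.2 [596.8 -23.9  22.3]
carrier_flange 0.73 [456.7  58.2  56.5]
carrier_flange 0.73 [301.7 220.7  54.8]
carrier_flange 0.58 [400.9 330.2  27.8]
```

View pics/w1c.png

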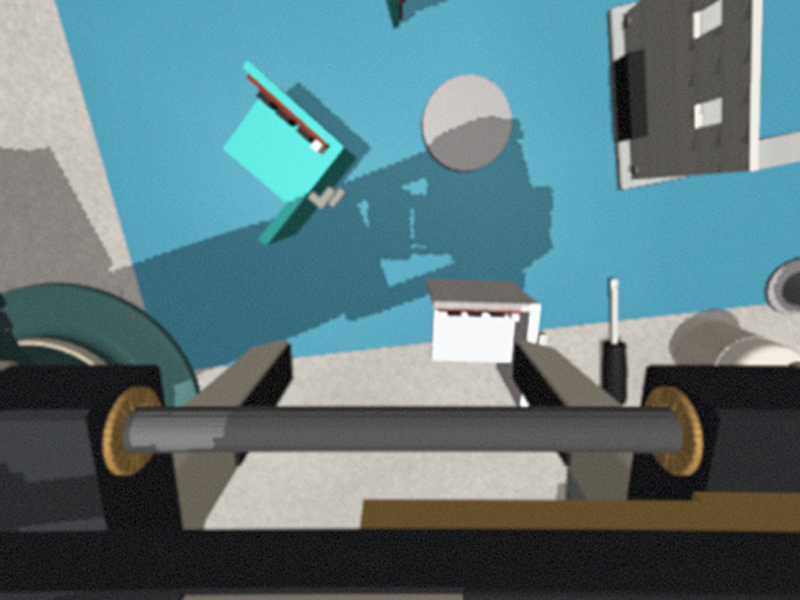

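Wrist picture: our carrier is at about (485,320) of 800x600, its shelf/flange corner at (540,305); the stand with two slots is at (708,20) and (708,112).

```bash
python3 - <<'E'
from h import *
import pickle; from scipy.optimize import least_squares
w=pickle.load(open("w1.pkl","rb"))
t=lambda x,y:(220+x*70/400-.5,195+y*60/400-.5); s=lambda x,y:(185+x*70/400-.5,175+y*65/400-.5); q=lambda x,y:(x*.64-.2,y*.64-.2)
ob=[("top",t(108,98),(40,-50)),("top",t(322,130),(40,50)),("top",t(88,325),(-50,-50)),
("side",s(452,170),(-50,-50)),("side",s(634,94),(40,-50)),("side",s(724,268),(40,50)),
("w",q(540,305),(40,-50)),("w",q(433,306),(-50,-50))]
C={"top":cam("top"),"side":cam("side"),"w":w}
def f(v,full=False):
    c,sn=np.cos(v[2]),np.sin(v[2]); r=[]
    for n,uv,(x,z) in ob:
        X=[v[0]+x*c+z*sn,v[1]+x*sn-z*c,100]; r.append(ray(n,[uv],100,C[n])[0][:2]-X[:2])
    return np.ravel(r)
r=least_squares(f,[450,40,-.12],loss="soft_l1",f_scale=2); v=r.x; print(v.round(3)); print(f(v).reshape(-1,2).round(1))
c,sn=np.cos(v[2]),np.sin(v[2]); x,z=36,40
plan([v[0]+x*c+z*sn,v[1]+x*sn-z*c,180],np.pi/2+v[2])
E
```

```text
[ 4.52877e+02  3.21720e+01 -1.10000e-01]
[[  -0.3    2.5]
 [  -3.7    1.6]
 [  -1.4    3. ]
 [ 146.3 -100.5]
 [ 150.4 -105.7]
 [ 136.3  -99.9]
 [  -1.8    0.8]
 [  -1.9    0.8]]
t 3.85 pos [383.1 113.7 299.1] rot [ 3.1413e+00 -2.0000e-04  1.4513e+00] j [ 0.22 -0.51  1.89  0.    1.77  0.34] F [ 0.7 -0.4 -0.2] w 0.998 gf 0.0
twist -0.0095 | now-axes mm [-112.3  115.4  119.1] | after-twist mm [-113.4  114.3  119.1]
```

```bash
cat > fit.py <<'E'
from h import *
import pickle; from scipy.optimize import least_squares
w=pickle.load(open("w1.pkl","rb"))
t=lambda x,y:(220+x*70/400-.5,195+y*60/400-.5); s=lambda x,y:(185+(x-400)*70/400-.5,175+y*65/400-.5); q=lambda x,y:(x*.64-.2,y*.64-.2)
ob=[("top",t(108,98),(40,-50)),("top",t(322,130),(40,50)),("top",t(88,325),(-50,-50)),
("side",s(452,170),(-50,-50)),("side",s(634,94),(40,-50)),("side",s(724,268),(40,50)),
("w",q(540,305),(40,-50)),("w",q(433,306),(-50,-50))]
C={"top":cam("top"),"side":cam("side"),"w":w}
def f(v,full=False):
    c,sn=np.cos(v[2]),np.sin(v[2]); r=[]
    for n,uv,(x,z) in ob:
        X=[v[0]+x*c+z*sn,v[1]+x*sn-z*c,100]; r.append(ray(n,[uv],100,C[n])[0][:2]-X[:2])
    return np.ravel(r)
r=least_squares(f,[450,40,-.12],loss="soft_l1",f_scale=2); v=r.x; print(v.round(3)); print(f(v).reshape(-1,2).round(1))
c,sn=np.cos(v[2]),np.sin(v[2]); x,z=36,42
plan([v[0]+x*c+z*sn,v[1]+x*sn-z*c,180],np.pi/2+v[2])
E
python3 fit.py
```

```text
[ 4.49815e+02  3.40370e+01 -1.33000e-01]
[[ 1.7  1.7]
 [ 0.6  0.5]
 [ 0.3  0.1]
 [-0.5  0.3]
 [-0.1 -0.1]
 [-2.9 -0.7]
 [ 0.2  0. ]
 [-0.1 -2.1]]
t 3.85 pos [383.1 113.7 299.1] rot [ 3.1413e+00 -2.0000e-04  1.4513e+00] j [ 0.22 -0.51  1.89  0.    1.77  0.34] F [ 0.7 -0.4 -0.2] w 0.998 gf 0.0
twist 0.0139 | now-axes mm [-113.6  111.1  119.1] | after-twist mm [-112.1  112.7  119.1]
```

```bash
python3 -m handwheel '-0.037 0.037 0 0.014; -0.037 0.038 0.03 0; -0.038 0.038 0.04 0;0 0 0 0;0 0 0 0' |head -3
sed -i 's/,180\],np.pi/,95],np.pi/' fit.py; python3 fit.py | tail -2
```

```text
time: 4.35
position: [465.2, 7.4, 244.0]
tool_rot: [-3.14, 0.0, 1.435]
t 4.35 pos [465.2   7.4 244. ] rot [-3.14   0.     1.435] j [-0.04 -0.35  1.86  0.    1.63  0.1 ] F [0.4 0.5 0.4] w 0.999 gf 0.0
twist -0.0024 | now-axes mm [-17.6  17.5 149. ] | after-twist mm [-17.7  17.5 149. ]
```

```bash
python3 -m handwheel '-0.0176 0.0175 0.03 -0.002; 0 0 0.03 0; 0 0 0.03 0; 0 0 0 0;0 0 0 0' |head -3
python3 fit.py | tail -2
```

```text
time: 4.85
position: [480.5, -11.8, 156.3]
tool_rot: [3.14, -0.0, 1.439]
t 4.85 pos [480.5 -11.8 156.3] rot [ 3.1401e+00 -2.0000e-04  1.4386e+00] j [-0.08 -0.29  1.96  0.    1.47  0.05] F [-0.  -1.   0.5] w 1.001 gf 0.0
twist 0.0011 | now-axes mm [-0.7 -0.6 61.3] | after-twist mm [-0.7 -0.6 61.3]
```

```bash
python3 -m handwheel '0 0 0.021 0; 0 0 0.02 0; 0 0 0.02 0; 0 0 0 0' |head -4
python3 -m handwheel '0 0 0 0;0 0 0 0;0 0 0 0;0 0 0 0;0 0 0 0' 1 15
python3 -m handwheel '0 0 0 0;0 0 0 0;0 0 0 0;0 0 0 0'
python3 fit.py | tail -2
```

```text
time: 5.25
position: [480.2, -12.3, 93.8]
tool_rot: [-3.141, -0.0, 1.438]
contact_force: [0.5, 0.4, 0.4]
time: 5.75
position: [480.5, -12.9, 93.9]
tool_rot: [3.141, -0.0, 1.437]
contact_force: [0.7, -0.5, -0.4]
width: 0.621
gripper_force: 0.0
time: 6.15
position: [480.3, -13.0, 93.5]
tool_rot: [-3.142, 0.0, 1.437]
contact_force: [0.1, -1.1, 0.1]
width: 0.276
gripper_force: 0.0
t 6.15 pos [480.3 -13.   93.5] rot [-3.1415  0.      1.4367] j [-0.08 -0.24  2.02 -0.    1.36  0.05] F [ 0.1 -1.1  0.1] w 0.276 gf 0.0
twist -0.0007 | now-axes mm [ 0.5 -0.5 -1.5] | after-twist mm [ 0.5 -0.5 -1.5]
```

```bash
python3 -m handwheel '0 0 0 0;0 0 0 0;0 0 0 0;0 0 0 0'|tail -4
python3 -m handwheel '0 0 -0.01 0;0 0 -0.01 0;0 0 -0.01 0;0 0 0 0'
python3 - <<'E'
from h import *
cv2.imwrite("pics/s2.png",cv2.resize(env.grab_frame("side")[140:300,120:300],(720,640)))
E
```

```text
tool_rot: [-3.141, 0.0, 1.437]
contact_force: [-1.4, -0.4, 1.3]
width: 0.088
gripper_force: 15.0
time: 6.95
position: [481.3, -13.2, 125.8]
tool_rot: [3.138, 0.0, 1.437]
contact_force: [3.4, -4.0, 12.0]
width: 0.086
gripper_force: 15.0
```

```bash
python3 - <<'E'
import cv2; a=cv2.imread("pics/s2.png"); cv2.imwrite("pics/s2b.png",cv2.resize(a,(600,533)))
from h import *; plan([0,0,0],1.437)
E
```

```text
t 7.0 pos [481.5 -13.3 125.6] rot [3.1375e+00 5.0000e-04 1.4367e+00] j [-0.08 -0.27  1.99 -0.    1.41  0.05] F [ 1.7 -5.  12.9] w 0.085 gf 15.0
twist -0.0003 | now-axes mm [ -51.1 -479.5  123.7] | after-twist mm [ -51.  -479.5  123.7]
```

View pics/s2b.png

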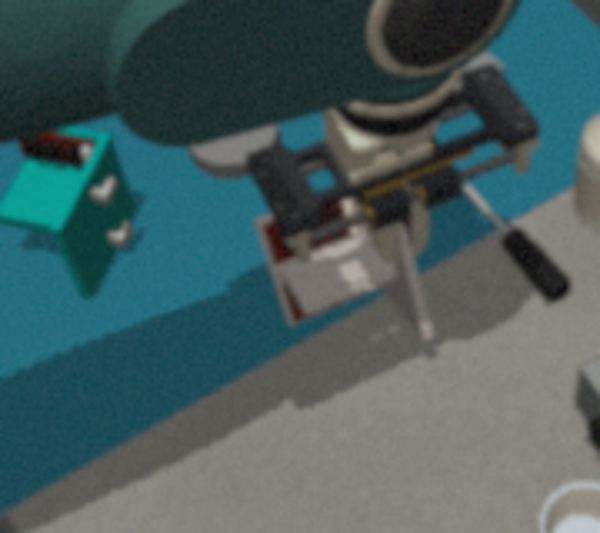

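The side picture shows the carrier pinched at the flange corner and sagging toward its shelf, at crop (330,270). I'll lift it clear of the bench.

```bash
python3 -m handwheel '-0.01 0 -0.015 0;-0.01 0 -0.015 0;-0.01 0 -0.015 0;0 0 0 0;0 0 0 0'
python3 - <<'E'
from h import *
a=env.grab_frame("side")[140:300,120:300]; cv2.imwrite("pics/s3.png",cv2.resize(a,(450,400)))
b=env.grab_frame("wrist"); b=cv2.resize(b,(533,400)); cv2.imwrite("pics/s3.png",np.hstack([cv2.resize(a,(266,400)) if 0 else cv2.resize(a,(450,400))[:,:267],b]))
cv2.imwrite("pics/s3.png",np.hstack([cv2.resize(a[:,20:150],(325,400)),cv2.resize(b,(470,400))]))
plan([0,0,0],1.437)
E
```

```text
time: 7.5
position: [476.3, -43.0, 168.7]
tool_rot: [3.141, -0.0, 1.436]
contact_force: [0.5, -0.1, -4.6]
width: 0.083
gripper_force: 15.0
t 7.6 pos [476.1 -42.6 167.8] rot [-3.1407e+00 -2.0000e-04  1.4366e+00] j [-0.14 -0.3   1.95  0.    1.49 -0.01] F [-0.6  0.2 -4.6] w 0.086 gf 15.0
twist -0.0004 | now-axes mm [ -21.5 -477.3  168.2] | after-twist mm [ -21.4 -477.3  168.2]
```

View pics/s3.png

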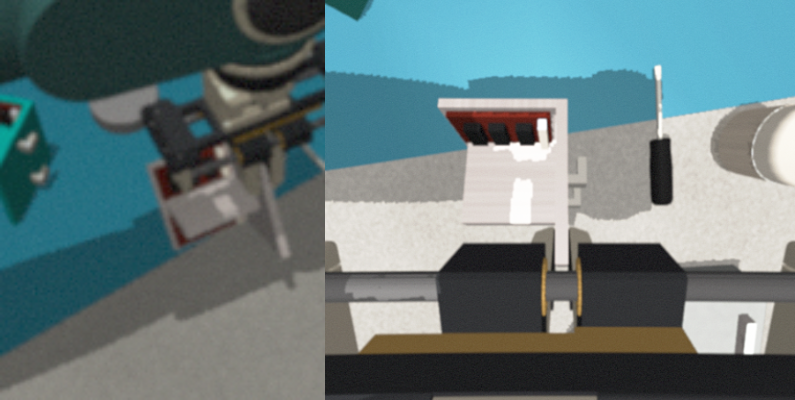

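```bash
cat >> h.py <<'E'
def held(th,pt,P=(36,42,42)):
    "world pos of carrier point pt, tilted th (0 lying, pi/2 upright), pinched at P"
    s=env.read_state(); T=Ro.from_euler("xyz",s["tool_rot"]).as_matrix()
    g=s["position"]+T@[0,0,3]; h=T[:,0]; cx=T[:,1]; up=-T[:,2]
    d=np.array(pt,float)-P
    # lying: y=up, z=-h ; upright: y=h, z=up
    cy=up*np.cos(th)+h*np.sin(th); cz=-h*np.cos(th)+up*np.sin(th)
    return g+cx*d[0]+cy*d[1]+cz*d[2]
E
python3 - <<'E'
from h import *
q=lambda x,y:np.array([(x-325)*512/470,y*384/400])
ob=[(q(438,99),(-50,50,-50)),(q(567,99),(40,50,-50)),(q(463,222),(-45,6,20))]
for th in np.radians(range(0,91,10)):
    print(round(np.degrees(th)),[ (proj("wrist",held(th,p))[0]-o).round() for o,p in ob], held(th,(0,-50,-50))[2].round())
print(env.read_state()["ft_torque"])
E
```

```text
0 [array([-48., -23.]), array([  1., -22.]), array([-10., -21.])] 73.0
10 [array([-28., -17.]), array([  0., -17.]), array([ -7., -13.])] 58.0
20 [array([-12.,  -8.]), array([-0., -7.]), array([-5., -4.])] 47.0
30 [array([1., 5.]), array([-1.,  5.]), array([-3.,  5.])] 39.0
40 [array([12., 18.]), array([-1., 19.]), array([-2., 14.])] 35.0
50 [array([21., 33.]), array([-2., 33.]), array([-2., 24.])] 35.0
60 [array([28., 49.]), array([-2., 49.]), array([-3., 34.])] 39.0
70 [array([33., 65.]), array([-2., 65.]), array([-4., 44.])] 47.0
80 [array([37., 81.]), array([-2., 81.]), array([-7., 55.])] 58.0
90 [array([39., 97.]), array([-3., 97.]), array([-9., 65.])] 73.0
[-0.27142855  0.0170424   0.02344911]
```

```bash
python3 -m handwheel '0 0 0.014 0;0 0 0.014 0;0 0 0.011 0;0 0 0 0;0 0 0 0'
python3 -m handwheel '0 0 0 0;0 0 0 0' - 8
python3 -m handwheel '0.007 0 -0.001 0;0.007 0 -0.001 0;0.007 0 -0.001 0;0 0 0 0'
```

```text
time: 8.1
position: [476.1, -42.5, 128.8]
tool_rot: [-3.14, -0.0, 1.437]
contact_force: [-0.4, 0.2, -4.6]
width: 0.088
gripper_force: 15.0
time: 8.3
position: [476.4, -42.6, 129.7]
tool_rot: [3.141, -0.0, 1.437]
contact_force: [0.6, -0.9, -3.2]
width: 0.085
gripper_force: 8.0
time: 8.7
position: [479.4, -20.8, 132.8]
tool_rot: [3.141, -0.0, 1.438]
contact_force: [0.4, 1.5, 1.1]
width: 0.084
gripper_force: 8.0
```

```bash
python3 -m handwheel '0.01 0 -0.0005 0;0.01 0 0 0;0.01 0 0.0005 0;0.01 0 0.001 0;0 0 0 0'|sed -n 2,4p
python3 -m handwheel '0.01 0 0.002 0;0.01 0 0.0028 0;0.0095 0 0.0035 0;0.0094 0 0.0043 0;0 0 0 0'|sed -n 2,4p
python3 - <<'E'
from h import *
print(env.read_state()["ft_torque"])
b=env.grab_frame("wrist"); cv2.imwrite("pics/w4.png",cv2.resize(b,(533,400)))
E
```

```text
position: [484.5, 19.1, 131.2]
tool_rot: [-3.141, -0.0, 1.438]
contact_force: [-1.1, 0.5, -2.6]
position: [489.7, 57.6, 118.3]
tool_rot: [-3.141, -0.0, 1.438]
contact_force: [0.1, 0.1, -3.5]
[ 0.01009989 -0.1248445  -0.04767982]
```

View pics/w4.png

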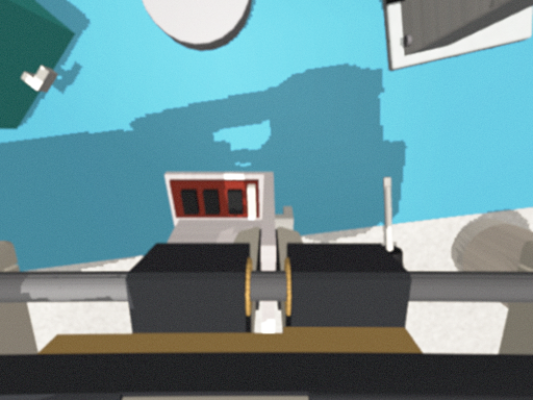

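The carrier is now tilted well up, shelf edge at (165..273,172).

```bash
cat > th.py <<'E'
from h import *
import sys
u=np.array(eval(sys.argv[1]))
for th in np.radians(range(30,96,6)):
    print(round(np.degrees(th)),[ (proj("wrist",held(th,p))[0]-o).round() for o,p in zip(u,[(-50,50,-50),(40,50,-50)])], held(th,(0,-50,-50)).round(),held(th,(0,50,-50))[2].round())
plan([0,0,0],1.437)
E
python3 th.py '[(158,165),(262,165)]'
```

```text
30 [array([-33., -65.]), array([  1., -65.])] [458.  95. -10.] 77.0
36 [array([-27., -57.]), array([  0., -57.])] [457.  82. -13.] 68.0
42 [array([-21., -49.]), array([  0., -48.])] [455.  69. -14.] 60.0
48 [array([-16., -40.]), array([ -0., -40.])] [453.  55. -14.] 53.0
54 [array([-11., -31.]), array([ -0., -30.])] [451.  42. -13.] 46.0
60 [array([ -7., -21.]), array([ -0., -21.])] [449.  28. -10.] 40.0
66 [array([ -4., -12.]), array([ -1., -12.])] [448.  16.  -6.] 35.0
72 [array([-1., -2.]), array([-1., -2.])] [446.   3.  -0.] 31.0
78 [array([1., 8.]), array([-1.,  8.])] [445.  -8.   6.] 27.0
84 [array([ 3., 17.]), array([-1., 18.])] [443. -19.  14.] 25.0
90 [array([ 5., 27.]), array([-1., 27.])] [442. -29.  24.] 24.0
t 9.75 pos [489.7  57.  118.6] rot [-3.1413e+00 -2.0000e-04  1.4378e+00] j [ 0.06 -0.23  1.97  0.    1.4   0.2 ] F [-0.1  0.8 -2.3] w 0.086 gf 8.0
twist 0.0008 | now-axes mm [-121.5 -477.8  118.7] | after-twist mm [-121.9 -477.7  118.7]
```

```bash
python3 -m handwheel '0.0085 0 0.0048 0;0.008 0 0.0056 0;0.0075 0 0.006 0;0.0072 0 0.0066 0;0 0 0 0'|sed -n 2,4p
python3 -m handwheel '0 0 0 0;0 0 0 0' - 3|sed -n 2,4p
python3 -m handwheel '0 0 0 0;0 0 0 0;0 0 0 0;0 0 0 0;0 0 0 0' 0.6|sed -n 1,5p
python3 - <<'E'
from h import *
plan([0,0,0],1.437)
E
```

```text
position: [493.8, 88.1, 95.2]
tool_rot: [-3.141, 0.0, 1.437]
contact_force: [0.1, -0.7, -4.1]
position: [493.8, 87.5, 95.7]
tool_rot: [-3.141, -0.0, 1.437]
contact_force: [1.1, 1.5, -2.3]
time: 10.95
position: [493.8, 87.2, 95.9]
tool_rot: [-3.142, 0.0, 1.437]
contact_force: [-0.3, -0.3, -0.1]
width: 0.392
t 10.95 pos [493.8  87.2  95.9] rot [-3.1416  0.      1.4367] j [ 0.12 -0.19  1.98 -0.    1.35  0.26] F [-0.3 -0.3 -0.1] w 0.392 gf 0.0
twist -0.0003 | now-axes mm [-152.5 -477.7   95.9] | after-twist mm [-152.3 -477.8   95.9]
```

```bash
python3 -m handwheel '0 0 -0.025 0;0 0 -0.03 0.0;0 0 -0.03 0.05;0 0 -0.03 0.145;0 0 -0.03 0.145'|sed -n 2,4p
python3 -m handwheel '0 0 -0.01 0.145;0 0 -0.01 0.145;0 0 -0.01 0.145;0 0 -0.01 0.145;0 0 0 0.145'|sed -n 2,4p
python3 -m handwheel '0 0 0 0.145;0 0 0 0.145;0 0 0 0.145;0 0 0 0.07;-0.03 0 0 0'|sed -n 2,4p
python3 -m handwheel '-0.03 -0.005 0 0;-0.03 -0.005 0 0;-0.03 0 0 0;0 0 0 0;0 0 0 0'|sed -n 2,4p
python3 - <<'E'
from h import *
import pickle
plan([0,0,0],-.13)
pickle.dump(cam("wrist"),open("w5.pkl","wb"))
f=env.grab_frame("wrist"); cv2.imwrite("pics/w5.png",f); cv2.imwrite("pics/w5c.png",cv2.resize(f,(800,600),interpolation=cv2.INTER_CUBIC))
E
```

```text
position: [493.6, 87.2, 242.2]
tool_rot: [3.141, -0.0, 1.091]
contact_force: [0.7, -0.0, -0.5]
position: [494.1, 87.3, 282.3]
tool_rot: [3.141, -0.002, 0.366]
contact_force: [0.5, -0.1, 0.2]
position: [465.0, 91.0, 280.0]
tool_rot: [3.141, 0.001, -0.137]
contact_force: [0.6, 0.2, 0.6]
position: [376.2, 113.2, 281.3]
tool_rot: [-3.141, -0.001, -0.133]
contact_force: [-0.2, -0.3, 0.3]
t 12.95 pos [376.2 113.2 281.3] rot [-3.1412e+00 -1.3000e-03 -1.3260e-01] j [ 0.23 -0.53  1.93 -0.    1.74  1.93] F [-0.2 -0.3  0.3] w 0.402 gf 0.0
twist -0.0026 | now-axes mm [-358.3  162.1  280.7] | after-twist mm [-358.7  161.1  280.7]
```

View pics/w5c.png

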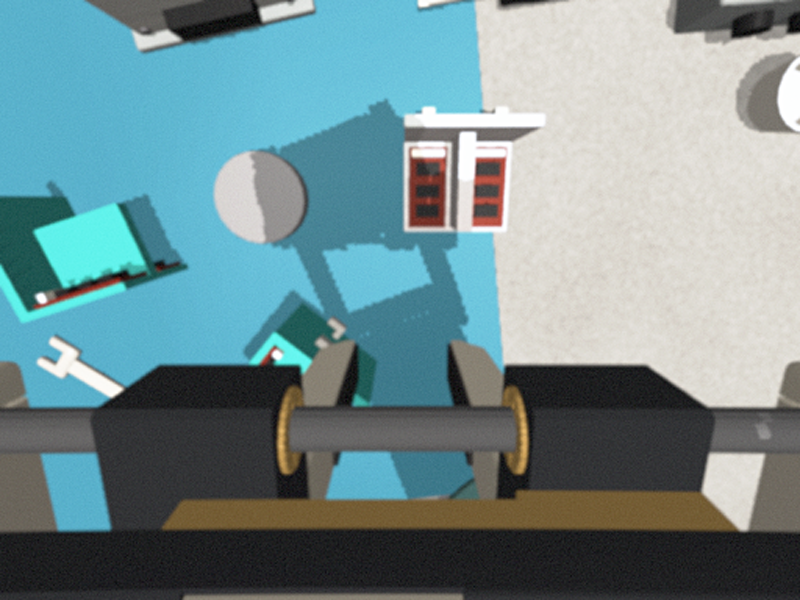

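Wrist picture: the carrier stands upright on its shelf. The flange's top edge runs (404,114)–(545,115) and the shelf's front corners are at (404,231) and (508,232). The stand's foot edge is at top left.

```bash
python3 - <<'E'
from h import *
import pickle
w=pickle.load(open("w5.pkl","rb")); q=lambda x,y:(x*.64-.2,y*.64-.2)
A=ray("w",[q(404,114),q(545,115)],100,w); B=ray("w",[q(404,231),q(508,232)],6,w)
print(A.round(1),B.round(1))
a1=np.arctan2(*(A[0]-A[1])[1::-1])-np.pi/2; a2=np.arctan2(*(B[0]-B[1])[1::-1])-np.pi/2
print(a1,a2)
a=(a1+a2)/2; x=np.array([np.cos(a),np.sin(a)])
print(A.mean(0)[:2]-40*x, B.mean(0)[:2]+50*x)
E
```

```text
[[499.7  96.  100. ]
 [485.5  -3.7 100. ]] [[410.4 107.4   6. ]
 [395.8   6.    6. ]]
-0.1415028510606713 -0.1427165608861929
[453.00615937  51.78130706] [452.63078077  49.61739027]
```

```bash
python3 -m handwheel '0.03 -0.03 0 0;0.03 -0.03 0 0;0.01 -0.03 -0.01 0;0 0 0 0;0 0 0 0'|sed -n 2,4p
python3 - <<'E'
from h import *
import pickle
plan([446.9,51.5,120],-.138)
pickle.dump(cam("wrist"),open("w6.pkl","wb"))
f=env.grab_frame("wrist"); cv2.imwrite("pics/w6.png",f); cv2.imwrite("pics/w6c.png",cv2.resize(f,(800,600),interpolation=cv2.INTER_CUBIC)[:400])
E
```

```text
position: [458.3, 193.2, 290.0]
tool_rot: [3.141, 0.002, -0.133]
contact_force: [-1.1, -1.1, 0.4]
t 13.5 pos [458.3 193.2 290. ] rot [ 3.1406e+00  1.6000e-03 -1.3280e-01] j [ 0.35 -0.28  1.74 -0.    1.69  2.05] F [-1.1 -1.1  0.4] w 0.399 gf 0.0
twist 0.0052 | now-axes mm [  7.7 141.7 170.1] | after-twist mm [  8.4 141.7 170.1]
```

View pics/w6c.png

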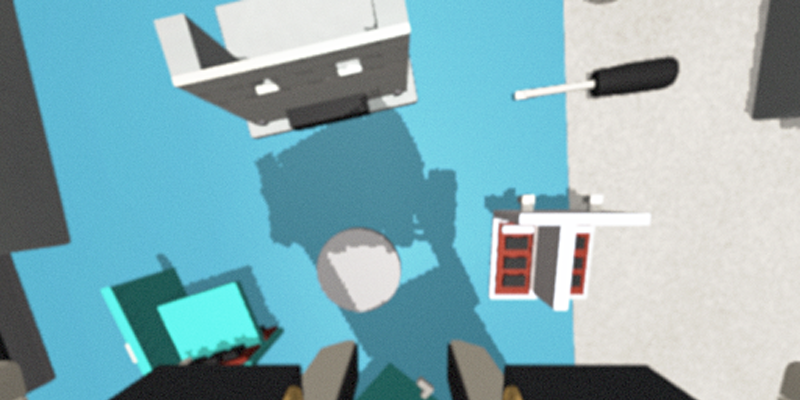

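```bash
python3 - <<'E'
from h import *
import pickle
w=pickle.load(open("w6.pkl","rb")); g=cv2.cvtColor(cv2.imread("pics/w6.png"),cv2.COLOR_BGR2GRAY).astype(float)
# front top edge: steepest bright->dark drop per column near expected line
E=[]
for u in range(120,258,3):
    v0=(86+(u/.64-175)*(34-86)/(410-175))*.64; vs=np.arange(int(v0)-6,int(v0)+8); d=np.diff(g[vs,u]); k=d.argmin()
    if 0<k<len(d)-1 and d[k]<-15:
        c=d[k-1:k+2]; E.append((u,vs[k]+.5+.5*(c[0]-c[2])/(c[0]-2*c[1]+c[2])))
E=np.array(E); X=ray("w",E,155,w)
from scipy.stats import theilslopes
s=theilslopes(X[:,0],X[:,1]); print("line x=%.2f+%.4f*y"%(s[1],s[0]), "n",len(E),"res",np.std(X[:,0]-s[1]-s[0]*X[:,1]).round(2))
a=-np.arctan(s[0]); print("yaw",a)
o=-w[2].T@w[3]; n=np.array([np.cos(a),np.sin(a),0]); ey=np.array([-np.sin(a),np.cos(a),0]); p0=np.array([s[1],0,155])
def onsheet(uv):
    r=ray("w",uv,0,w)-o; k=((p0-o)@n)/(r@n); return o+r*k[:,None]
ends=onsheet([(176*.64-.2,86*.64-.2),(410*.64-.2,34*.64-.2)]); print("ends y'",(ends@ey).round(1),ends.round(1))
for (x,y) in ((267,87),(348,68)):
    u,v=int(x*.64),int(y*.64); m=(g[v-9:v+10,u-12:u+13]>125).astype(np.uint8); nl,L,S,Cn=cv2.connectedComponentsWithStats(m)
    i=[j for j in range(1,nl) if L[9,12]==j] ; 
    for j in i:
        ys,xs=np.where(L==j); Q=onsheet(np.c_[xs+u-12,ys+v-9]); yy=Q@ey
        print("slot area",len(xs),"y' %.1f..%.1f mean %.1f"%(yy.min(),yy.max(),yy.mean()),"z %.1f..%.1f"%(Q[:,2].min(),Q[:,2].max()))
E
```

```text
line x=628.03+-0.0711*y n 46 res 0.06
yaw 0.07102921726448856
ends y' [266.5 123.6] [[606.  310.3 155.7]
 [616.1 167.8 153.2]]
slot area 119 y' 215.8..234.1 mean 223.6 z 100.9..134.3
slot area 164 y' 156.4..174.5 mean 165.1 z 101.4..135.2
```

```bash
python3 -m handwheel '0.0021 0.0354 0 0.005;0.0021 0.0354 0.02 0;0.0021 0.0354 0.04 0;0.0021 0.0354 0.04 0;0 0 0.04 0'|sed -n 2,4p
python3 -m handwheel '0 0 0 0;0 0 0 0'|sed -n 2,4p
python3 - <<'E'
from h import *
plan([446.9,51.5,58],-.138)
E
```

```text
position: [446.3, 52.7, 155.1]
tool_rot: [3.141, -0.002, -0.142]
contact_force: [0.7, 0.5, 0.4]
position: [446.8, 55.9, 157.1]
tool_rot: [-3.142, -0.0, -0.139]
contact_force: [1.1, 0.5, 1.4]
t 14.25 pos [446.8  55.9 157.1] rot [-3.1415 -0.     -0.1389] j [ 0.07 -0.36  2.01  0.    1.49  1.78] F [1.1 0.5 1.4] w 0.4 gf 0.0
twist -0.0009 | now-axes mm [ 0.7  4.3 99.1] | after-twist mm [ 0.7  4.3 99.1]
```

```bash
python3 -m handwheel '0.0007 0.0043 0.025 0;0 0 0.025 0;0 0 0.025 0;0 0 0.024 0;0 0 0 0'|sed -n 2,4p
python3 -m handwheel '0 0 0 0;0 0 0 0;0 0 0 0;0 0 0 0;0 0 0 0' 1 40
python3 -m handwheel '0 0 -0.02 0;0 0 -0.03 0;0 0 -0.03 0;0 0 0 0;0 0 0 0'
python3 - <<'E'
from h import *
n=np.array([np.cos(.071),np.sin(.071)])
g=np.array([565.15,235.7])-30*n
plan([*g,136],.071)
E
```

```text
position: [446.8, 52.2, 56.8]
tool_rot: [3.141, 0.001, -0.137]
contact_force: [0.2, -0.6, 0.6]
time: 15.25
position: [447.6, 51.9, 58.3]
tool_rot: [-3.141, -0.002, -0.138]
contact_force: [-1.6, -0.1, 6.7]
width: 0.129
gripper_force: 40.0
time: 15.75
position: [446.9, 51.8, 136.7]
tool_rot: [-3.142, -0.0, -0.138]
contact_force: [0.0, -0.7, -4.8]
width: 0.126
gripper_force: 40.0
t 15.75 pos [446.9  51.8 136.7] rot [-3.1416e+00 -2.0000e-04 -1.3820e-01] j [ 0.06 -0.35  2.04 -0.    1.46  1.77] F [ 0.  -0.7 -4.8] w 0.126 gf 40.0
twist -0.2092 | now-axes mm [  62.5 -192.2    0.7] | after-twist mm [ 101.  -175.     0.7]
```

```bash
python3 -m handwheel '0 -0.035 0 -0.07;0.01 -0.035 0 -0.07;0.02 -0.035 0 -0.069;0.02 -0.035 0 0;0.02 -0.035 0 0'|sed -n 2,4p
python3 -m handwheel '0 0 0 0;0 0 0 0'|sed -n 2,4p
cat > home.py <<'E'
from h import *
import sys
n=np.array([np.cos(.071),np.sin(.071)])
g=np.array([565.15,235.7])-float(sys.argv[1])*n
plan([*g,float(sys.argv[2])],.071)
E
python3 home.py 30 134.3
```

```text
position: [518.8, 229.7, 134.7]
tool_rot: [3.141, 0.003, 0.071]
contact_force: [0.0, -1.7, -4.3]
position: [518.3, 228.6, 134.6]
tool_rot: [3.14, 0.004, 0.072]
contact_force: [-0.4, 0.1, -4.0]
t 16.45 pos [518.3 228.6 134.6] rot [3.1403 0.0036 0.0721] j [ 0.37 -0.07  1.8  -0.    1.41  1.87] F [-0.4  0.1 -4. ] w 0.127 gf 40.0
twist 0.0011 | now-axes mm [17.3 -3.7  0.2] | after-twist mm [17.3 -3.8  0.2]
```

```bash
python3 -m handwheel '0.006 -0.0038 0 0.001;0.006 0 0 0;0.006 0 0 0;0.006 0 0 0;0.006 0 0 0'|sed -n 2,4p
python3 -m handwheel '0 0 0 0;0 0 0 0'|sed -n 2,4p
python3 home.py 0 134.3
```

```text
position: [549.3, 234.0, 137.1]
tool_rot: [-3.142, -0.0, 0.069]
contact_force: [0.4, -0.2, -4.0]
position: [548.8, 234.2, 137.0]
tool_rot: [3.142, 0.0, 0.07]
contact_force: [1.2, 1.1, -3.6]
t 17.15 pos [548.8 234.2 137. ] rot [3.1415e+00 2.0000e-04 6.9600e-02] j [ 0.36 -0.01  1.74 -0.    1.41  1.86] F [ 1.2  1.1 -3.6] w 0.12 gf 40.0
twist -0.0014 | now-axes mm [16.4 -0.4  2.7] | after-twist mm [16.4 -0.3  2.7]
```

```bash
python3 -m handwheel '0 -0.0004 0.0027 0;0.003 0 0 0;0.003 0 0 0;0.003 0 0 0;0 0 0 0'|sed -n 2,4p
python3 home.py 0 134.3
python3 -m handwheel '0.003 0 0 0;0.003 0 0 0;0 0 0 0'|sed -n 2,4p
python3 home.py 0 134.3
```

```text
position: [558.1, 235.3, 134.3]
tool_rot: [3.142, -0.0, 0.07]
contact_force: [0.0, -0.5, -3.0]
t 17.65 pos [558.1 235.3 134.3] rot [ 3.1416e+00 -1.0000e-04  6.9700e-02] j [ 0.36  0.01  1.72 -0.    1.41  1.86] F [ 0.  -0.5 -3. ] w 0.128 gf 40.0
twist -0.0013 | now-axes mm [7.1 0.1 0. ] | after-twist mm [7.1 0.2 0. ]
position: [564.0, 235.8, 134.4]
tool_rot: [-3.142, -0.0, 0.07]
contact_force: [-0.9, -0.2, -4.8]
t 17.95 pos [564.  235.8 134.4] rot [-3.1416e+00 -1.0000e-04  6.9700e-02] j [ 0.35  0.03  1.71 -0.    1.41  1.86] F [-0.9 -0.2 -4.8] w 0.127 gf 40.0
twist -0.0013 | now-axes mm [1.1 0.1 0.1] | after-twist mm [1.1 0.1 0.1]
```

```bash
python3 -m handwheel '0.001 0 0 0;0.001 0 0 0;0.001 0 0 0;0 0 0 0'|sed -n 2,4p
python3 -m handwheel '0.001 0 0 0;0 0 0 0'|sed -n 2,4p
```

```text
position: [565.8, 235.8, 134.3]
tool_rot: [3.141, 0.002, 0.07]
contact_force: [-11.0, -1.8, -0.4]
position: [566.0, 235.9, 134.2]
tool_rot: [3.141, 0.004, 0.07]
contact_force: [-19.2, -3.8, 2.5]
```

```bash
python3 -m handwheel '-0.0022 0 0 0;0 0 0.003 0;0 0 0.003 0;0 0 0 0'|sed -n 2,4p
python3 -m handwheel '0 0 0.003 0;0 0 0.003 0;0 0 0 0'|sed -n 2,4p
python3 -m handwheel '0 0 0.002 0;0 0 0.001 0;0 0 0 0'|sed -n 2,4p
```

```text
position: [565.4, 235.8, 127.6]
tool_rot: [3.141, 0.001, 0.07]
contact_force: [0.4, 0.8, -4.7]
position: [565.3, 235.8, 121.7]
tool_rot: [3.141, 0.001, 0.07]
contact_force: [-0.9, 0.9, -3.8]
position: [565.4, 235.9, 119.2]
tool_rot: [3.142, 0.0, 0.07]
contact_force: [-0.4, 0.2, -3.8]
```

```bash
python3 -m handwheel '0 0 0.001 0;0 0 0.001 0;0 0 0 0'|sed -n 2,4p
python3 -m handwheel '0 0 0.001 0;0 0 0.001 0;0 0 0 0'|sed -n 2,4p
```

```text
position: [565.5, 235.9, 118.1]
tool_rot: [-3.141, -0.001, 0.07]
contact_force: [-4.5, -1.3, 2.3]
position: [565.6, 235.9, 117.7]
tool_rot: [-3.141, -0.001, 0.07]
contact_force: [-12.8, -4.5, 19.5]
```

```bash
python3 -m handwheel '-0.0005 0 0.001 0;0 0 0.001 0;0 0 0 0' - 60|sed -n 2,4p
python3 -m handwheel '0 0 0.001 0;0 0 0.0 0;0 0 0 0'|sed -n 2,4p
python3 -m handwheel '0 0 -0.004 0;0 0 -0.0012 0;0 0 0 0'|sed -n 2,4p
```

```text
position: [565.5, 235.9, 117.5]
tool_rot: [-3.141, -0.003, 0.07]
contact_force: [-18.6, -7.8, 33.4]
position: [565.5, 235.9, 117.4]
tool_rot: [-3.141, -0.003, 0.07]
contact_force: [-24.2, -9.5, 43.5]
position: [565.1, 235.9, 117.9]
tool_rot: [-3.141, -0.001, 0.07]
contact_force: [-4.0, -1.5, 4.8]
```

```bash
python3 -m handwheel '0 0 -0.0005 0;0 0 0 0;0 0 0 0;0 0 0 0;0 0 0 0' 0.5 |sed -n 2,5p
python3 -m handwheel '0 0 -0.02 0;0 0 -0.04 0;-0.02 0 -0.04 0;-0.03 0 -0.04 0;-0.04 0 -0.03 0'|sed -n 2,5p
python3 -m handwheel '-0.03 0 0 0;0 0 0 0;0 0 0 0'|sed -n 1,5p
python3 - <<'E'
from h import *
import pickle
pickle.dump(cam("wrist"),open("w7.pkl","wb"))
f=env.grab_frame("wrist"); cv2.imwrite("pics/w7.png",f)
t=env.grab_frame("top"); cv2.imwrite("pics/t7.png",t); s=env.grab_frame("side"); cv2.imwrite("pics/s7.png",s)
for o in ["dust_cover","cover_grip","console"]:
    for c in ("top",):
        for r in env.recognise(o,c)[:2]: print(o,c,round(r["conf"],2),np.round(r["at"],1))
A=cv2.resize(f[:256],(400,200)) ; A=cv2.resize(f[0:230,60:380],(400,288)); B=cv2.resize(s[100:200,160:300],(400,286))
A2=cv2.resize(t[125:205,140:240],(375,300)); B2=cv2.resize(t[130:205,310:420],(425,290))
cv2.imwrite("pics/v7.png",np.vstack([np.hstack([A[:286],B]),np.hstack([A2[:290],B2])]))
plan([0,0,0],0)
E
```

```text
position: [565.0, 235.8, 118.0]
tool_rot: [3.142, 0.0, 0.07]
contact_force: [-0.6, -0.7, 1.1]
width: 0.486
position: [474.8, 229.4, 290.2]
tool_rot: [-3.141, -0.001, 0.069]
contact_force: [0.1, -0.1, 0.4]
width: 0.502
time: 22.35
position: [445.2, 227.5, 288.3]
tool_rot: [-3.141, -0.001, 0.07]
contact_force: [0.8, -0.1, -0.4]
width: 0.501
dust_cover top 0.83 [ 603.8 -312.1   97.9]
cover_grip top 0.64 [ 608.  -314.    95.5]
cover_grip top 0.58 [594.9 -28.9  21.3]
console top 0.64 [ 607.3 -273.5   64.3]
console top 0.42 [ 601.9 -313.3   96.8]
t 22.65 pos [445.7 227.4 287.4] rot [3.1411e+00 1.2000e-03 6.9400e-02] j [ 0.42 -0.28  1.74 -0.    1.68  1.92] F [-0.2  0.   0.1] w 0.497 gf 0.0
twist 0.0694 | now-axes mm [-460.1  195.8  288.1] | after-twist mm [-445.4  227.3  288.1]
```

View pics/v7.png

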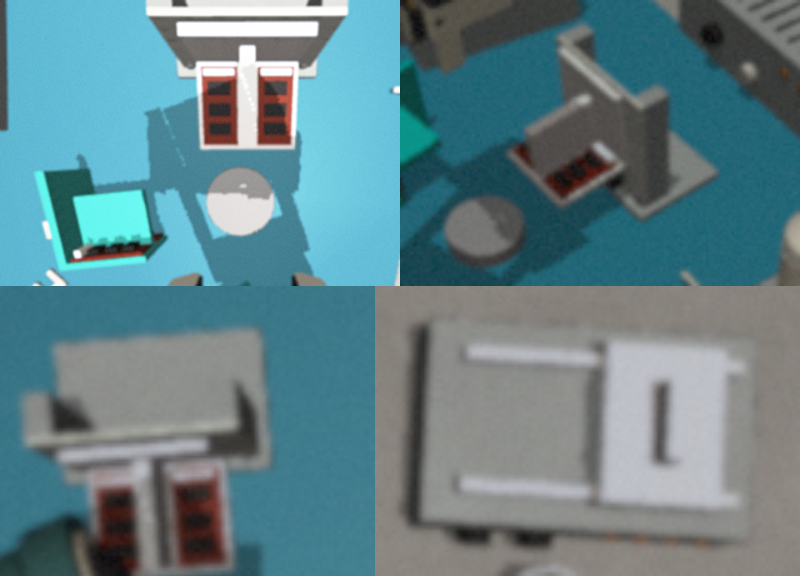

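Picture: the carrier hangs upright on the stand, flange parallel against the sheet and base clear of the bench. The cover is shut on the console, hood corners at montage px (607,342), (727,350), (600,500) and (720,507).

```bash
python3 - <<'E'
from h import *
q=lambda x,y:(310+(x-375)*110/425-.5+.13,130+(y-286)*75/290-.5+.13)
H=ray("top",[q(607,342),q(727,350),q(600,500),q(720,507)],96); print(H.round(1),H.mean(0).round(1))
L=ray("top",[q(427,320),q(415,522),q(740,540),q(757,345)],60); print(L.round(1),L.mean(0).round(1))
plan([500,-290,290],-.05)
E
```

```text
[[ 670.4 -280.    96. ]
 [ 663.5 -364.4   96. ]
 [ 558.6 -271.6   96. ]
 [ 552.5 -355.5   96. ]] [ 611.3 -317.9   96. ]
[[ 695.1 -159.6   60. ]
 [ 547.6 -147.3   60. ]
 [ 531.3 -382.    60. ]
 [ 673.4 -399.6   60. ]] [ 611.8 -272.2   60. ]
t 22.65 pos [445.7 227.4 287.4] rot [3.1411e+00 1.2000e-03 6.9400e-02] j [ 0.42 -0.28  1.74 -0.    1.68  1.92] F [-0.2  0.   0.1] w 0.497 gf 0.0
twist 0.1194 | now-axes mm [ 18.3 519.9  -2.3] | after-twist mm [ 80.  514.1  -2.3]
```

```bash
python3 -m handwheel '0 0.03 0 0.07;0.007 0.045 0 0.07;0.008 0.045 0 0;0.008 0.045 0 0;0.008 0.045 0 0'|sed -n 2,3p
python3 -m handwheel '0.008 0.045 0 0;0.008 0.045 0 0;0.008 0.045 0 0;0.008 0.045 0 0;0.008 0.045 0 0'|sed -n 2,3p
python3 -m handwheel '0.008 0.045 0 0;0.008 0.04 0 0;0 0.02 0 0;0 0 0 0;0 0 0 0'|sed -n 1,3p
python3 - <<'E'
from h import *
import pickle
plan([500,-310,290],-.07)
pickle.dump(cam("wrist"),open("w8.pkl","wb"))
f=env.grab_frame("wrist"); cv2.imwrite("pics/w8.png",f)
for o in ("cover_grip","dust_cover","console"):
    for r in env.recognise(o,"wrist")[:3]: print(o,round(r["conf"],2),np.round(r["at"],1),proj("wrist",r["at"]).round())
m=env.outline_of("dust_cover","wrist")
for k in m[:2]:
    p=k["pixels"]; c,_=cv2.findContours(p.astype(np.uint8),0,2); c=max(c,key=cv2.contourArea); print(round(k["conf"],2),p.sum(),cv2.approxPolyDP(c,4,True)[:,0].tolist(),cv2.minAreaRect(c))
E
```

```text
position: [468.9, 14.3, 287.9]
tool_rot: [3.142, 0.0, -0.07]
position: [492.9, -213.4, 287.8]
tool_rot: [-3.141, 0.0, -0.071]
time: 24.15
position: [501.5, -316.6, 287.7]
tool_rot: [-3.141, 0.001, -0.071]
t 24.15 pos [ 501.5 -316.6  287.7] rot [-3.1409e+00  5.0000e-04 -7.0700e-02] j [-0.61 -0.07  1.56  0.    1.66  1.04] F [-0.1  1.   0.7] w 0.502 gf 0.0
twist -0.0007 | now-axes mm [-2.  -6.5 -2.3] | after-twist mm [-2.  -6.5 -2.3]
cover_grip 0.83 [ 609.3 -318.1   95.3] [[253.  90.]]
dust_cover 0.92 [ 617.4 -317.4   94.4] [[252.  83.]]
console 0.57 [ 617.4 -279.    59.1] [[223.  89.]]
0.65 7442 [[216, 34], [218, 137], [285, 138], [289, 36]] ((251.29220581054688, 86.30143737792969), (74.1784439086914, 103.7373275756836), 0.8951737284660339)
```

```bash
python3 - <<'E'
from h import *
import pickle
w=pickle.load(open("w8.pkl","rb")); H=ray("w",[(216,34),(289,36),(218,137),(285,138)],96,w); print(H.round(1),H.mean(0).round(1))
g=cv2.cvtColor(cv2.imread("pics/w8.png"),cv2.COLOR_BGR2GRAY)
print("x-prof row 60",g[60,208:300:2]); print("row 88",g[88,208:300:2]); print("row110",g[110,208:300:2]); print("col 252",g[28:145:3,252])
m=H.mean(0); a=-.07; ex=np.array([np.cos(a),np.sin(a),0]);ey=np.array([-np.sin(a),np.cos(a),0])
R=[[m[0],m[1],124]+sx*28*ex+sy*6*ey for sx in(-1,1) for sy in (-1,1)]; print(proj("w",R,w).round(1))
E
```

```text
[[ 670.1 -282.    96. ]
 [ 662.4 -363.    96. ]
 [ 558.5 -272.1   96. ]
 [ 551.6 -353.6   96. ]] [ 610.7 -317.7   96. ]
x-prof row 60 [194 203 207 224 249 247 248 248 248 247 247 248 248 248 248 248 248 247
 232 246 248 247 249 248 248 249 248 249 249 249 248 247 247 247 248 248
 248 248 247 248 246 212 211 209 211 211]
row 88 [137 139 137 141 183 211 210 210 214 211 213 214 214 214 208 213 209 211
 210 227 241 249 249 248 248 248 249 248 248 248 248 247 248 249 248 248
 248 248 249 248 230 211 211 209 208 214]
row110 [140 138 139 137 166 206 205 207 207 211 209 209 209 209 206 207 210 213
 205 209 211 213 207 214 201 202 205 214 207 206 205 200 205 207 208 206
 208 208 202 212 205 200 207 204 204 195]
col 252 [170 212 240 248 248 248 248 248 248 248 248 248 247 248 247 248 248 249
 248 248 249 244 210 211 213 214 215 210 199 199 208 204 205 201 204 208
 210 163 138]
[[257.1 112.7]
 [246.2 112.7]
 [257.1  56.4]
 [245.6  56.4]]
```

```bash
python3 - <<'E'
from h import *
plan([610.9,-317.8,160],-.085)
E
```

```text
t 24.4 pos [ 501.7 -315.9  288.4] rot [ 3.1413e+00 -5.0000e-04 -6.9000e-02] j [-0.61 -0.07  1.56  0.    1.66  1.03] F [ 0.  -0.5 -0.7] w 0.497 gf 0.0
twist 0.016 | now-axes mm [109.   -5.7 128.5] | after-twist mm [108.9  -7.4 128.5]
```

```bash
python3 -m handwheel '0.036 -0.002 0.02 0.016;0.036 -0.002 0.03 0;0.037 -0.003 0.038 0;0 0 0.04 0;0 0 0 0'|sed -n 2,4p
python3 -m handwheel '0 0 0 0'|sed -n 2,4p
python3 - <<'E'
from h import *
plan([610.9,-317.8,121.5],-.085)
E
```

```text
position: [607.4, -316.8, 156.0]
tool_rot: [-3.138, 0.008, -0.085]
contact_force: [-0.9, 0.8, -1.2]
position: [608.4, -318.3, 163.3]
tool_rot: [-3.142, 0.0, -0.086]
contact_force: [1.0, -1.2, 0.2]
t 25.0 pos [ 608.4 -318.3  163.3] rot [-3.1415e+00  4.0000e-04 -8.5700e-02] j [-0.52  0.17  1.51 -0.    1.46  1.14] F [ 1.  -1.2  0.2] w 0.502 gf 0.0
twist -0.0007 | now-axes mm [ 2.4 -0.7 41.8] | after-twist mm [ 2.4 -0.7 41.8]
```

```bash
python3 -m handwheel '0.0024 -0.0007 0.014 0;0 0 0.014 0;0 0 0.0135 0;0 0 0 0;0 0 0 0'|sed -n 2,4p
python3 -m handwheel '0 0 0 0;0 0 0 0;0 0 0 0;0 0 0 0;0 0 0 0' 1 20 |sed -n 2,6p
python3 -m handwheel '0 0 0 0;0 0 0 0' |sed -n 2,6p
```

```text
position: [610.8, -318.3, 120.4]
tool_rot: [-3.141, 0.001, -0.086]
contact_force: [0.0, -0.1, -0.2]
position: [611.0, -318.2, 120.9]
tool_rot: [-3.142, -0.0, -0.086]
contact_force: [-1.1, -0.6, 0.6]
width: 0.126
gripper_force: 20.0
position: [611.0, -318.2, 120.9]
tool_rot: [3.142, -0.0, -0.086]
contact_force: [0.5, 0.6, 0.7]
width: 0.129
gripper_force: 20.0
```

```bash
python3 -m handwheel '0 -0.01 0 0;0 -0.015 0 0;0 -0.015 0 0;0 -0.015 0 0;0 -0.015 0 0' |sed -n 2,4p
python3 -m handwheel '0 -0.005 0 0;0 -0.005 0 0;0 0 0 0' |sed -n 2,4p
python3 -m handwheel '0 -0.002 0 0;0 -0.002 0 0;0 0 0 0' |sed -n 2,4p
```

```text
position: [616.6, -246.8, 120.8]
tool_rot: [3.142, 0.001, -0.086]
contact_force: [-7.6, -2.3, 3.5]
position: [617.4, -236.4, 120.8]
tool_rot: [-3.141, 0.002, -0.085]
contact_force: [-7.4, 2.4, 5.4]
position: [617.4, -235.3, 120.8]
tool_rot: [3.138, 0.001, -0.086]
contact_force: [-7.9, -17.3, 1.0]
```

```bash
python3 -m handwheel '-0.0015 0.0025 0 0;0 0 0 0' |sed -n 2,4p
python3 -m handwheel '0 0 0 0;0 0 0 0;0 0 0 0' 0.6 |sed -n 2,5p
python3 -m handwheel '0 0 -0.02 0;0 0 -0.03 0;0 0.03 -0.02 0;0 0.03 0 0;0 0.03 0 0' 1 |sed -n 2,5p
python3 -m handwheel '0 0 0 0;0 0 0 0' |sed -n 1,5p
python3 - <<'E'
from h import *
env.grab_frame("top"); 
for o in ("test_button_top","cover_grip"):
  for r in env.recognise(o,"top")[:3]: print(o,round(r["conf"],2),np.round(r["at"],1))
plan([610.1,-330.1,112],-.077)
E
```

```text
position: [617.1, -235.8, 120.8]
tool_rot: [-3.141, -0.002, -0.086]
contact_force: [6.5, -1.8, -2.0]
position: [616.5, -236.2, 120.7]
tool_rot: [-3.141, 0.0, -0.086]
contact_force: [-0.8, 0.1, -0.3]
width: 0.34
position: [608.9, -327.3, 191.8]
tool_rot: [3.141, -0.001, -0.086]
contact_force: [0.1, -0.4, -1.0]
width: 0.019
time: 28.5
position: [608.6, -326.6, 190.4]
tool_rot: [-3.141, 0.0, -0.087]
contact_force: [-0.4, 0.4, -0.4]
width: 0.004
test_button_top 0.42 [ 600.6 -328.    85.2]
cover_grip 0.68 [ 612.9 -232.7   96.5]
t 28.65 pos [ 609.  -325.6  190.8] rot [-3.1414  0.     -0.0855] j [-0.53  0.17  1.47  0.    1.51  1.13] F [-1.2 -0.  -0.2] w 0.004 gf 0.0
twist -0.0085 | now-axes mm [ 1.5  4.4 78.8] | after-twist mm [ 1.5  4.4 78.8]
```

```bash
python3 -m handwheel '0.0015 0.0044 0.02 0;0 0 0.02 0;0 0 0.02 0;0 0 0.019 0;0 0 0 0' |sed -n 2,4p
python3 -m handwheel '0 0 0.004 0;0 0 0.004 0;0 0 0 0' |sed -n 2,4p
python3 -m handwheel '0 0 0.002 0;0 0 0.002 0;0 0 0 0' |sed -n 2,4p
python3 -m handwheel '0 0 0.001 0;0 0 0.001 0;0 0 0 0' |sed -n 2,4p
```

```text
position: [609.1, -329.9, 108.8]
tool_rot: [-3.14, 0.003, -0.086]
contact_force: [-0.5, 0.6, -0.3]
position: [610.1, -331.2, 104.2]
tool_rot: [3.141, -0.001, -0.086]
contact_force: [-0.2, 0.7, 2.4]
position: [610.2, -331.2, 100.1]
tool_rot: [3.141, -0.001, -0.086]
contact_force: [1.4, 1.4, 3.3]
position: [610.2, -331.2, 98.3]
tool_rot: [3.141, -0.001, -0.086]
contact_force: [2.6, 0.2, 6.0]
```

Contact began at 104 and it's now at 98.3, nearly at the end of travel. I'll press on to the hard stop.

```bash
python3 -m handwheel '0 0 0.001 0;0 0 0.001 0;0 0 0 0' |sed -n 2,4p
python3 -m handwheel '0 0 0.001 0;0 0 0.001 0;0 0 0 0;0 0 0 0' |sed -n 2,4p
```

```text
position: [610.3, -331.3, 98.0]
tool_rot: [3.141, -0.002, -0.086]
contact_force: [-4.5, 4.2, 20.1]
position: [610.4, -331.3, 97.8]
tool_rot: [3.14, -0.002, -0.086]
contact_force: [-10.3, 8.3, 35.1]
```

```bash
python3 -m handwheel '0 0 -0.02 0;0 0 -0.03 0;0 0 -0.03 0;0 -0.03 -0.01 0;0 -0.03 0 0' 0.5 |sed -n 2,4p
python3 -m handwheel '0 -0.03 0 0;0 0 0 0;0 0 0 0' |sed -n 2,5p
python3 - <<'E'
from h import *
plan([617.0,-236,121],-.08)
E
```

```text
position: [615.2, -271.4, 185.5]
tool_rot: [3.141, -0.002, -0.088]
contact_force: [0.6, 0.7, 0.5]
position: [617.5, -241.1, 183.4]
tool_rot: [3.141, 0.001, -0.085]
contact_force: [0.2, -0.6, 0.3]
width: 0.497
t 31.55 pos [ 617.5 -241.1  183.4] rot [ 3.1415e+00  7.0000e-04 -8.5200e-02] j [-0.41  0.11  1.54 -0.    1.49  1.25] F [ 0.2 -0.6  0.3] w 0.497 gf 0.0
twist -0.0052 | now-axes mm [-0.9 -5.1 62.4] | after-twist mm [-0.9 -5.1 62.4]
```

```bash
python3 -m handwheel '-0.0009 -0.0051 0.02 -0.005;0 0 0.02 0;0 0 0.012 0;0 0 0.01 0;0 0 0 0' |sed -n 2,4p
python3 -m handwheel '0 0 0 0;0 0 0 0;0 0 0 0;0 0 0 0;0 0 0 0' 1 20 |sed -n 2,6p
python3 -m handwheel '0 0.01 0 0;0.0005 0.015 0 0;0.0005 0.015 0 0;0.0005 0.015 0 0;0.0005 0.015 0 0' |sed -n 2,6p
python3 -m handwheel '0 0.01 0 0;0 0.006 0 0;0 0.004 0 0;0 0 0 0' |sed -n 2,6p
```

```text
position: [616.7, -236.6, 120.4]
tool_rot: [-3.141, 0.002, -0.082]
contact_force: [-0.1, 0.1, -0.6]
position: [617.3, -236.3, 122.1]
tool_rot: [3.141, -0.0, -0.081]
contact_force: [0.7, -0.9, 3.1]
width: 0.131
gripper_force: 20.0
position: [612.1, -307.7, 122.0]
tool_rot: [-3.141, 0.003, -0.082]
contact_force: [-14.9, 4.0, 9.4]
width: 0.128
gripper_force: 20.0
position: [610.5, -328.1, 122.1]
tool_rot: [3.141, 0.002, -0.082]
contact_force: [-12.0, -1.1, 7.4]
width: 0.125
gripper_force: 20.0
```

```bash
python3 -m handwheel '-0.0015 0.002 0 0;0 0.002 0 0;0 0 0 0' |sed -n 2,4p
python3 -m handwheel '0 0.002 0 0;0 0.001 0 0;0 0 0 0' |sed -n 2,4p
```

```text
position: [610.2, -330.3, 122.1]
tool_rot: [-3.141, -0.0, -0.081]
contact_force: [1.2, 4.1, 5.6]
position: [610.2, -330.6, 122.0]
tool_rot: [-3.136, 0.001, -0.08]
contact_force: [-1.5, 23.5, 9.8]
```

At the shut stop: 94.6 mm of travel, force rising. I'll relax, release, back off and check.

```bash
python3 -m handwheel '0 -0.0028 0 0;0 0 0 0' |sed -n 2,4p
python3 -m handwheel '0 0 0 0;0 0 0 0;0 0 0 0;0 0 0 0' 0.5 |sed -n 2,5p
python3 -m handwheel '0 0 -0.03 0;0 0 -0.04 0;-0.03 0 -0.04 0;-0.04 0 -0.04 0;-0.04 0 0 0' |sed -n 2,4p
python3 -m handwheel '-0.01 0 0 0;0 0 0 0;0 0 0 0' |sed -n 1,4p
python3 - <<'E'
from h import *
env.grab_frame("wrist")
w=cam("wrist")
for k in env.outline_of("dust_cover","wrist")[:2]:
    p=k["pixels"]; c,_=cv2.findContours(p.astype(np.uint8),0,2); c=max(c,key=cv2.contourArea); q=cv2.approxPolyDP(c,4,True)[:,0]
    X=ray("w",q,96,w); print(round(k["conf"],2),X.round(1).tolist(),X.mean(0).round(1))
t0=cv2.imread("pics/t7.png").astype(int); t=env.grab_frame("top"); cv2.imwrite("pics/t9.png",t)
d=np.abs(t.astype(int)-t0).max(2); print("stand region diff",(d[125:205,140:240]>40).sum(), "carrier",[np.round(r["at"]).tolist() for r in env.recognise("carrier","top")[:4]])
for o,x in (("bottle",(684,-12)),("pot",(480,-252)),("tin",(457,239)),("driver",(592,-28)),("spool",(790,41))): print(o,x,[np.round(r["at"]).tolist() for r in env.recognise(o,"top")[:1]])
plan([0,0,0],0)
E
```

```text
position: [610.2, -330.3, 122.1]
tool_rot: [3.141, -0.0, -0.081]
contact_force: [0.4, 4.4, 5.3]
position: [609.9, -330.4, 121.6]
tool_rot: [-3.142, 0.0, -0.081]
contact_force: [-0.6, -0.3, 0.6]
width: 0.421
position: [505.0, -322.1, 272.4]
tool_rot: [3.138, -0.006, -0.081]
contact_force: [0.7, -1.0, 0.5]
time: 35.45
position: [495.6, -321.0, 266.7]
tool_rot: [-3.141, 0.0, -0.081]
contact_force: [0.3, -0.2, -0.3]
0.97 [[669.1, -293.9, 96.0], [558.0, -285.2, 96.0], [551.5, -365.8, 96.0], [662.5, -375.1, 96.0]] [ 610.3 -330.    96. ]
stand region diff 870 carrier [[571.0, 230.0, 70.0], [434.0, 390.0, 56.0], [299.0, 219.0, 51.0]]
bottle (684, -12) [[682.0, -14.0, 102.0]]
pot (480, -252) [[682.0, -14.0, 105.0]]
tin (457, 239) [[458.0, 235.0, 22.0]]
driver (592, -28) [[592.0, -28.0, 20.0]]
spool (790, 41) [[789.0, 37.0, 48.0]]
t 35.9 pos [ 495.3 -320.9  266.9] rot [-3.1414e+00  3.0000e-04 -8.1000e-02] j [-0.62 -0.07  1.59 -0.    1.62  1.03] F [ 0.3 -0.2  0.7] w 0.497 gf 0.0
twist -0.081 | now-axes mm [-519.5 -279.7  267.1] | after-twist mm [-495.2 -320.8  267.1]
```

```bash
python3 -c "
from plant import env
print(env.hand_in())"
```

```text
the job is handed in; nothing more can be done
None
```

I handed the job in at about 36 s of robot time, and no verdict came back: the carrier hangs upright and fully home on the stand, and the cover was opened, the button pressed to its stop, and the cover slid shut again. The tin, bottle, screwdriver and spool were still in place; the last check could not find the pot, though the arm did not go near it.

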